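Lock the quarter-turn stop post into the strip jig

ROBOT

A 7-joint arm with a two-finger parallel gripper is mounted at the origin on a cart in front of the work surface, level with it; the furniture and walls round the work are solid. World frame = base frame: x ahead of the robot, y to its left, z up, the work surface at z = 0. Lengths are in m, angles in rad, forces in N, time in s.
With the tool pointing down it reaches from about 0.425 to 1.025 m from the base axis. Payload 9.4 kg.
Tool frame: the origin (TCP) lies on the centre line of the jaws, within the pads' length; the fingertips stand 14 mm ahead of it and the grasp point (between the pads) lies 5 mm behind it; z points along the fingers, y is the line along which they close (so a half turn about z gives the same grasp; the last joint's range is limited). The gripper opens to 85 mm and grips with 20 to 120 N. Pads are 22 mm wide; open, the fingers measure 114 mm over their backs; the gripper's body (76 mm by 85 mm) begins 54 mm behind the grasp point. The pads swing forward as they close: fully open they stand 13 mm farther back than shut.
Start: joints at [1.119, 0.599, -0.003, 1.599, 0.002, 0.943, -0.08], TCP at [0.265, -0.675, 0.217] pointing down, gripper open.
Joint ranges: [-2.57, 2.57], [-0.35, 1.97], [-1.29, 1.29], [0.11, 2.56], [-1.05, 4.19], [0.11, 1.86], [-2.63, 2.63]. Speed limits (rad/s): [2.22, 2.22, 3.01, 3.01, 3.14, 3.14, 3.14].

INTERFACE

Orientations are given as a unit quaternion [w, x, y, z].
In Python, from bench import * gives the robot as it stands.
- The arm moves only by the shell command python3 -m inch 'ROWS' [FORCE]. ROWS is JSON, a list of rows, each an object with "hand": the finger opening in mm, from 0 to 85.4; "linear": the shift along the world's x, y, z in mm, a list of three; "turn": the turn, a rotation vector about the world's x, y, z in rad, a list of three. In form: [{"hand": hand, "linear": [x, y, z], "turn": [wx, wy, wz]}, ...]. A call has exactly 8 rows; each row shifts and turns the commanded pose from where the row before left it; what a row does not reach is not made up. A row lasts 1/8 s, in which the tool goes at most 62.5 mm and 10.7 degrees, less where a joint would pass 70% of its speed; a pose out of reach is approached as far as the arm can. A call with a gripper value outside its range is refused whole. The fingers move at their own pace and stop on an object; FORCE is the grip in N (left out, the last holds). Time passes only in rows, so rows that do not move let the fingers close, or fill a call up. It gives the time, the measured TCP pose, the force, the opening and the grip force at its end, in the units of the state.
- sense(): the state, without advancing time (a new reading comes with each control period).
- camera(name): name is "scene" or "top" or "wrist"; returns a dict with "pixels" (480x640x3 uint8, red, green, blue), "camera_matrix" (3x3 intrinsics, pixels), "rvec" (rotation vector, rad) and "tvec" (3), from world to camera coordinates, as OpenCV has them. Camera axes: x right, y down, z forward; pixel columns grow to the right and rows downward; lengths in m; the calibration is good to about 2 mm. A picture is of the moment at which its call begins. There is no depth.
- hand_in(): hands the job in; it is judged then, once.
Trained networks look in the newest picture that a camera, given by its name, has taken for a name from the list of things; names that differ only in an ending like _2 or _b are one class to them, and where a whole thing is asked for, a point or a joint stands for the part that bears it (a point fixed in the world has none). Each returns a list of dicts, best first, with "p" (0 to 1); they miss things now and then, are a little off and sometimes report something else, mostly with a low value. They report only what shows in the picture. A call takes as long as a camera call.
- look_for(camera, thing): "bbox" ([left, top, right, bottom] as shares, 0 to 1, of the picture: columns of its width, rows of its height, round what is visible of it).
- mark_of(camera, thing): "xy" ([column, row] as shares, 0 to 1, of the picture: columns of its width, rows of its height: a listed point, or the origin of a listed thing).
The state is a dict: "t": time; "joint_positions": joint angles; "dq": joint speeds; "joint_torque": joint torques, N m; "eef_pos": TCP position; "eef_rot": TCP orientation; "contact_force": force on the tool from outside, world axes, zero at the start; "ft_torque": the same for the moment, N m; "gripper_width": finger opening in m; "finger_force": force on a finger pad.
Only numpy, scipy, OpenCV 4.12 (cv2) and the standard library are available. Lean on these libraries where they do the work, as an engineer would, in place of code of your own. Each camera call takes 0.05 s, during which the arm holds its last target. There are 200 camera calls.

TASK

Fit the red-winged stop post to the glass-strip jig: lift it out of its wooden parking block, pass its T-shaped foot down through the narrow slot of the aluminium carriage and on against the sprung plunger inside, then give it a quarter turn so that the foot catches crosswise under the slot and let it go, standing locked and upright. The carriage is hand-set, so find the slot by light touch and never force it: pressing the post on the jig with more than about 40 N would strip the carriage. Leave the coral jar, glass plate and glass cutter where they are.

Things in the scene. Friction and masses are not known exactly. Their poses are not given: they have to be found in the camera images.
- post: stop post, 78 mm tall, 70 g, upright; origin: middle of the underside of its T-foot, z up. Foot: bar 26 mm long (along x), 8 wide (y), 7 high, lower long edges rounded (radius 2 mm). Above it a round shank 8 mm thick, a 14 mm dark collar at z 48 to 52 mm, then the red wing. Looks the same after a half turn
- wing (a point): middle of the post's red wing, 65 mm above the foot's underside: 38 mm long (along the post's x, parallel to the foot), 12 mm thick (y), 26 mm high. Grip it from above across its thickness; axes as the post's
- park: fixed wooden parking block 64 x 56 x 30 mm; origin: centre of its underside. The post stands in its 29 x 11 mm slot (long along the block's x), foot on the slot's floor 12 mm above the table. Lift the post straight up at least 30 mm to clear it
- jig: fixed jig, aluminium base plate 200 x 170 x 12 mm; origin: centre of its underside, z up. On its near (-x) half two blue rails, tops 46 mm above the table, 64 mm apart inside, run along x with the slotted carriage between them; on the far half a clear glass strip is clipped down (clip screws up to 25 mm above the table)
- socket (a point): nominal slot centre on the carriage's top face, fixed to the jig, axes as the jig's, 50 mm above the table. The real carriage (aluminium, 44 mm along x, 60 along y) is hand-set and not measured: up to 12 mm off this point along x, either way (none along y), and up to 3 mm higher or lower. Its slot: 30 mm long along the jig's y, 11 mm wide along x, lips 9 mm thick
- plunger_rest (a point): nominal top of the sprung plunger, 9 mm under socket; off by as much as the carriage. The plunger takes 4 N to start and 9 N at its hard stop 10 mm lower (foot underside 19 mm under the carriage's top face). The foot turns freely, either way, with its underside 16 to 19 mm under the top face; let go crosswise, it is lifted into a notch, underside then 13 mm under the top face
- jar_coral: jar with coral glass grains, 81 mm wide, 120 mm tall, bystander; origin: centre of its underside
- glass_cutter: blue pen-shaped glass cutter, 170 mm long, lying, bystander; origin: under its middle
- picture_plate: clear glass plate 96 x 126 x 5 mm, lying, bystander; origin: under its middle

How it is judged:
By the outcome, as a careful person would: the job done as asked, in the order asked, and still so for the second after the job is handed in, with the robot touching nothing.
It also fails if it takes over 67 s, if anything falls off the work surface, if the arm or the gripper's body presses on something with over 40 N, if the wrist force passes 120 N, or if a joint passes its speed limit or range.

## Working session

There is one attempt and no reset: what is moved stays moved. The work goes in short steps, Python scripts to look and compute and a shell command to move; the robot and the scene stay as the last step left them, time stands still between calls to the robot, and variables do not carry over. Pictures are saved under pics/ and viewed, at most 10 in all, crops included, and the job is handed in when it is done.

```bash
mkdir -p pics; ls
cat > h.py <<'E'
from bench import *
import numpy as np, cv2
def snap(n,f=None):
    c=camera(n)
    if f: cv2.imwrite('pics/'+f,c['pixels'][:,:,::-1])
    return c
def ray(c,xy):
    K=np.array(c['camera_matrix'],float);R,_=cv2.Rodrigues(np.array(c['rvec'],float));t=np.array(c['tvec'],float).ravel()
    d=R.T@np.linalg.inv(K)@np.array([xy[0]*640,xy[1]*480,1]);return -R.T@t,d/np.linalg.norm(d)
def tri(rs):
    A=sum(np.eye(3)-np.outer(d,d) for o,d in rs);b=sum((np.eye(3)-np.outer(d,d))@o for o,d in rs)
    p=np.linalg.solve(A,b);return p,[np.linalg.norm((np.eye(3)-np.outer(d,d))@(p-o)) for o,d in rs]
def atz(r,z):
    o,d=r;return o+d*(z-o[2])/d[2]
E
python3 - <<'E'
from h import *
print(sense())
C={n:snap(n,n+'0.png') for n in('scene','top','wrist')}
for n,c in C.items(): print(n,ray(c,(.5,.5)))
for th in['post','wing','park','jig','socket','plunger_rest','jar_coral','glass_cutter','picture_plate']:
    rs=[]
    for n in C:
        m=mark_of(n,th)
        if m:
            print(th,n,np.round(m[0]['xy'],3),round(m[0]['p'],2),len(m),'z0',np.round(atz(ray(C[n],m[0]['xy']),0),3))
            if m[0]['p']>.3 and n!='wrist': rs.append(ray(C[n],m[0]['xy']))
    if len(rs)>1: p,e=tri(rs);print('   TRI',np.round(p,4),np.round(e,4))
E
```

```text
pics
{'t': 0.0, 'joint_positions': array([ 1.11927587,  0.60012875, -0.00254804,  1.60015603,  0.00176961,
        0.94286096, -0.07981316]), 'dq': array([ 0.00026609,  0.00163139, -0.00113715, -0.00121549,  0.00076718,
        0.00027042,  0.00200013]), 'joint_torque': array([-4.88946698e-04, -7.76455021e+01,  1.56455912e+00, -2.58005512e+01,
        1.22402923e-02,  8.87411035e-03,  1.78922426e-05]), 'eef_pos': array([ 0.26523719, -0.67420522,  0.21610492]), 'eef_rot': array([-7.49018070e-04,  9.82486816e-01,  1.86330499e-01, -2.00629681e-04]), 'contact_force': array([-1.28130015,  1.14884177, -0.02592388]), 'ft_torque': array([-0.020383  ,  0.05017872,  0.01724196]), 'finger_force': 0.0, 'gripper_width': 0.08525320652736938}
scene (array([0.22902517, 0.45655868, 0.65927803]), array([ 0.3998049 , -0.60171764, -0.69144191]))
top (array([ 0.43824645, -0.06129353,  0.98172867]), array([ 0.13472377,  0.03248747, -0.99035048]))
wrist (array([ 0.33848178, -0.64573893,  0.37391397]), array([-0.29707487, -0.10716064, -0.94882196]))
post scene [0.63  0.396] 0.74 1 z0 [ 0.534 -0.374  0.   ]

[... 526 characters left out ...]
2 -0.043  0.   ]
socket top [0.476 0.562] 0.79 1 z0 [0.504 0.004 0.   ]
   TRI [0.5024 0.001  0.0589] [0.0025 0.0025]
plunger_rest top [0.478 0.561] 0.82 1 z0 [ 0.506 -0.     0.   ]
jar_coral scene [0.48  0.394] 0.92 1 z0 [ 0.735 -0.252  0.   ]
jar_coral top [0.654 0.344] 0.91 1 z0 [ 0.75  -0.249  0.   ]
   TRI [ 0.7436 -0.2523 -0.0015] [0.0075 0.0075]
glass_cutter scene [0.301 0.711] 0.93 2 z0 [0.659 0.217 0.   ]
glass_cutter top [0.34 0.41] 0.98 1 z0 [0.666 0.208 0.   ]
   TRI [ 0.6688  0.2115 -0.0147] [0.0001 0.0001]
picture_plate scene [0.482 0.897] 0.62 2 z0 [0.401 0.236 0.   ]
picture_plate top [0.313 0.652] 0.79 1 z0 [0.402 0.23  0.   ]
   TRI [ 0.4026  0.2328 -0.0082] [0.0005 0.0005]
```

View pics/top0.png

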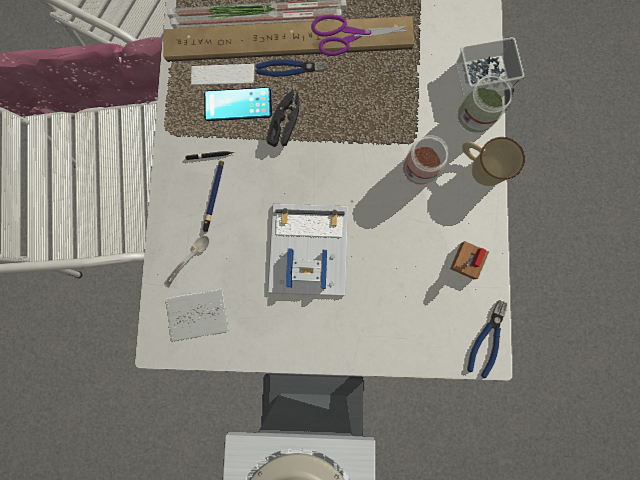

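View pics/scene0.png

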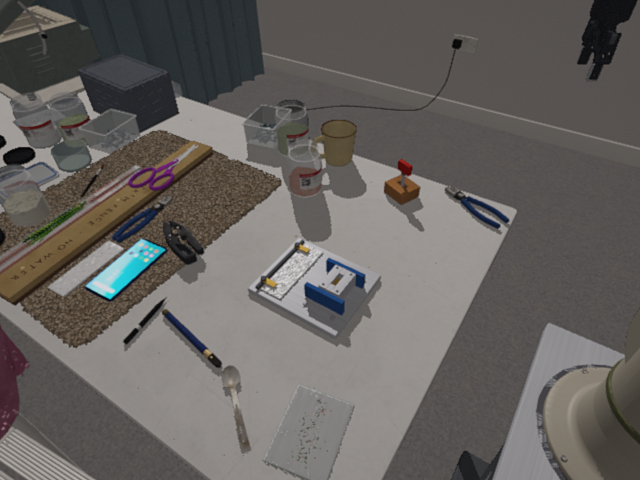

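The top view shows the red wing at (479,260) on the block at (469,260). The jig's slot is at about (306,270) between the blue rails, and the jar at (426,160) is clear of the path. The scene view agrees, with the wing at (404,168). Next I'll measure the wing and jig yaw by colour.

Run:
```python
from h import *
rs=[];C={}
for n in('scene','top'):
    c=C[n]=snap(n);h=cv2.cvtColor(c['pixels'],cv2.COLOR_RGB2HSV)
    p=c['pixels'].astype(int);m=((p[:,:,0]>120)&(p[:,:,1]<60)&(p[:,:,2]<60)).astype(np.uint8)
    box=(slice(140,185),slice(385,425)) if n=='scene' else (slice(235,285),slice(445,495))
    mm=np.zeros_like(m);mm[box]=m[box]
    ys,xs=np.nonzero(mm);r=cv2.minAreaRect(np.c_[xs,ys].astype(np.float32));print(n,len(xs),xs.min(),xs.max(),ys.min(),ys.max(),xs.mean(),ys.mean(),r)
    rs.append(ray(c,((xs.mean()+.5)/640,(ys.mean()+.5)/480)))
    if n=='top':
        b=cv2.boxPoints(r); print('wing corners z.078',[np.round(atz(ray(c,(u/640,v/480)),.078)[:2],4) for u,v in b])
p,e=tri(rs);print('wing',p,e)
c=C['top'];p=c['pixels'].astype(int)
m=(p[:,:,2]>p[:,:,0]+50)&(p[:,:,2]>100)
for s in((285,300),(318,332)):
    mm=np.zeros_like(m);mm[240:295,s[0]:s[1]]=m[240:295,s[0]:s[1]]
    ys,xs=np.nonzero(mm);r=cv2.minAreaRect(np.c_[xs,ys].astype(np.float32));print('rail',len(xs),r)
    f=cv2.fitLine(np.c_[xs,ys].astype(np.float32),cv2.DIST_L2,0,.01,.01).ravel();print(f)
    a=[atz(ray(c,((f[2]+k*f[0]+.5)/640,(f[3]+k*f[1]+.5)/480)),.046)[:2] for k in(-18,18)];print(np.round(a,4),np.degrees(np.arctan2(*(a[1]-a[0])[::-1])))
cv2.imwrite('pics/crop1.png',np.hstack([cv2.resize(c['pixels'][195:310,255:365],None,fx=4,fy=4,interpolation=2),cv2.resize(c['pixels'][225:340,430:510],None,fx=4,fy=4,interpolation=2)])[:,:,::-1])
```

```text
scene 34 399 410 159 166 404.8235294117647 162.7058823529412 ((404.8076171875, 162.53846740722656), (12.480754852294922, 2.773500919342041), 33.690067291259766)
top 87 475 485 249 265 480.02298850574715 256.8390804597701 ((479.9827880859375, 256.7930908203125), (5.0137739181518555, 16.71257972717285), 21.801406860351562)
wing corners z.078 [array([ 0.5209, -0.3471]), array([ 0.553 , -0.3603]), array([ 0.5494, -0.3696]), array([ 0.5174, -0.3564])]
wing [ 0.53276616 -0.35589771  0.08885205] [np.float64(0.0001320327468588389), np.float64(0.0001320327468588873)]
rail 158 ((289.0355529785156, 267.5025329589844), (4.559810638427734, 37.19095993041992), 4.085616588592529)
[ 5.8031794e-02 -9.9831474e-01  2.8896204e+02  2.6726581e+02]
[[0.4665 0.0331]
 [0.5428 0.0317]] -1.0751867208903962
rail 160 ((323.7396240234375, 268.50958251953125), (4.156676292419434, 37.17028045654297), 2.2906100749969482)
[ 4.0532645e-02 -9.9917823e-01  3.2378125e+02  2.6862500e+02]
[[ 0.4657 -0.0411]
 [ 0.5419 -0.042 ]] -0.6915128376043675
```

View pics/crop1.png

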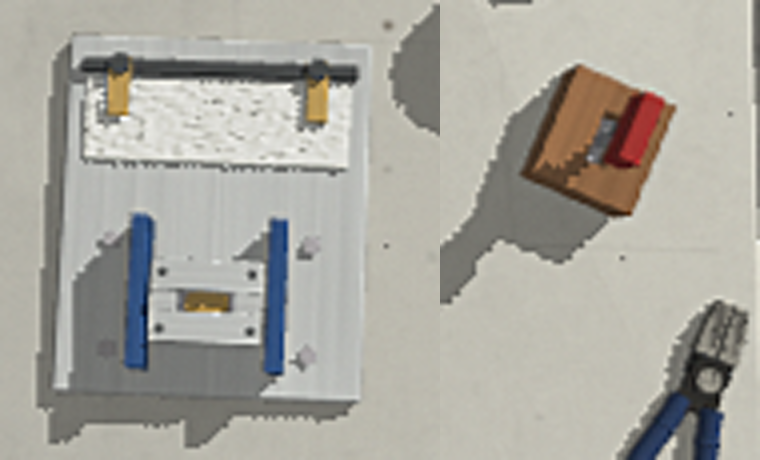

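The crop shows the carriage slot, with the brass plunger, at about (306.3,270.3) in the full picture. Jig yaw is about −1° and wing yaw about −22°, with the wing centre at (0.533,−0.356). I'll move over the post.

```bash
python3 -m inch '[{"hand":50,"linear":[34,40,0],"turn":[0,0,-0.096]},{"hand":50,"linear":[34,40,0],"turn":[0,0,-0.096]},{"hand":50,"linear":[34,40,0],"turn":[0,0,-0.096]},{"hand":50,"linear":[34,40,0],"turn":[0,0,-0.096]},{"hand":50,"linear":[34,40,0],"turn":[0,0,-0.096]},{"hand":50,"linear":[34,40,0],"turn":[0,0,-0.096]},{"hand":50,"linear":[34,40,0],"turn":[0,0,-0.096]},{"hand":50,"linear":[30,38,0],"turn":[0,0,-0.096]}]' 30
cat > w.py <<'E'
from h import *
import sys
from scipy.spatial.transform import Rotation as Ro
s=sense();q=s['eef_rot'];X=Ro.from_quat([q[1],q[2],q[3],q[0]]).as_matrix()
print('t',s['t'],'pos',np.round(s['eef_pos'],4),'yaw',np.degrees(np.arctan2(X[1,0],X[0,0])),'z',np.round(X[:,2],3),'F',np.round(s['contact_force'],1),'w',s['gripper_width'],'ff',s['finger_force'],'q7',s['joint_positions'][6])
E
python3 - <<'E'
import w
from h import *
c=snap('wrist','w1.png')
for th in('wing','post','park'):
    for m in mark_of('wrist',th)[:2]: print(th,np.array(m['xy'])*[640,480],m['p'],[np.round(atz(ray(c,m['xy']),z),4) for z in(0,.012,.077)])
E
```

```text
t: 2.6
eef_pos: [0.5348, -0.355, 0.2171]
eef_rot: [-0.0, 0.98, -0.197, 0.0]
contact_force: [1.1, -1.0, 0.6]
gripper_width: 0.0498
finger_force: 0.0
t 2.6 pos [ 0.5348 -0.355   0.2171] yaw -22.673346856001068 z [ 0. -0. -1.] F [ 1.1 -1.   0.6] w 0.04983733156802492 ff 0.0 q7 -1.337453647724873
wing [325.696 215.424] 0.63 [array([ 0.5133, -0.3482,  0.    ]), array([ 0.5163, -0.3494,  0.012 ]), array([ 0.5326, -0.3557,  0.077 ])]
post [326.912 195.312] 0.94 [array([ 0.5305, -0.3565,  0.    ]), array([ 0.5329, -0.3574,  0.012 ]), array([ 0.5462, -0.3623,  0.077 ])]
park [328.    192.384] 0.78 [array([ 0.5326, -0.3585,  0.    ]), array([ 0.535 , -0.3593,  0.012 ]), array([ 0.5479, -0.3639,  0.077 ])]
```

View pics/w1.png

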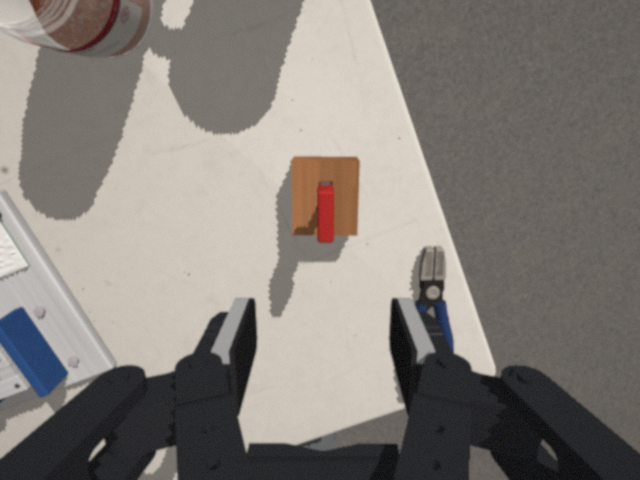

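The wrist view shows the wing at (326,213) with its edges vertical, aligned with the jaws. Its position (0.5326,−0.3557,0.077) agrees with the first measurement. I'll descend and grip.

```bash
python3 -m inch '[{"hand":40,"linear":[-2,-1,-20],"turn":[0,0,0]},{"hand":40,"linear":[0,0,-25],"turn":[0,0,0]},{"hand":40,"linear":[0,0,-25],"turn":[0,0,0]},{"hand":40,"linear":[0,0,-25],"turn":[0,0,0]},{"hand":40,"linear":[0,0,-20],"turn":[0,0,0]},{"hand":40,"linear":[0,0,-14],"turn":[0,0,0]},{"hand":40,"linear":[0,0,-6],"turn":[0,0,0]},{"hand":40,"linear":[0,0,0],"turn":[0,0,0]}]' 40
python3 -m inch '[{"hand":4,"linear":[0,0,0],"turn":[0,0,0]},{"hand":4,"linear":[0,0,0],"turn":[0,0,0]},{"hand":4,"linear":[0,0,0],"turn":[0,0,0]},{"hand":4,"linear":[0,0,0],"turn":[0,0,0]},{"hand":4,"linear":[0,0,0],"turn":[0,0,0]},{"hand":4,"linear":[0,0,0],"turn":[0,0,0]},{"hand":4,"linear":[0,0,0],"turn":[0,0,0]},{"hand":4,"linear":[0,0,0],"turn":[0,0,0]}]' 50
```

```text
t: 3.8
eef_pos: [0.5312, -0.3581, 0.082]
eef_rot: [0.0, 0.981, -0.196, -0.0]
contact_force: [0.3, 0.3, 0.6]
gripper_width: 0.04
finger_force: 0.0
t: 4.8
eef_pos: [0.5314, -0.3577, 0.082]
eef_rot: [-0.0, 0.981, -0.195, -0.0]
contact_force: [0.8, 0.0, 0.0]
gripper_width: 0.0044
finger_force: 0.0
```

The jaws closed to 4 mm with no force, so the grip missed. I'll look.

Run:
```python
import w
from h import *
c=snap('wrist');d=snap('scene')
cv2.imwrite('pics/m1.png',np.hstack([cv2.resize(c['pixels'],(480,360)),cv2.resize(d['pixels'][110:230,350:450],(300,360))])[:,:,::-1])
```

```text
t 4.8 pos [ 0.5314 -0.3577  0.082 ] yaw -22.531511870389334 z [-0.  0. -1.] F [0.8 0.  0. ] w 0.00435783353377519 ff 0.0 q7 -1.2915664403818474
```

View pics/m1.png

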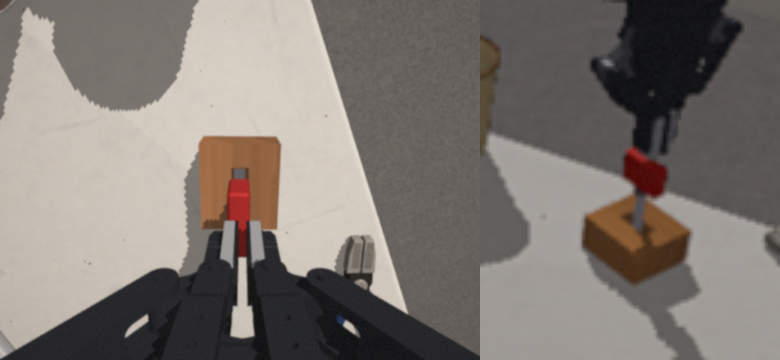

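Run:
```python
from h import *
s=sense();c=snap('wrist');d=snap('scene')
a=np.radians(-22.5);ux=np.array([np.cos(a),np.sin(a),0]);uy=np.array([-ux[1],ux[0],0])
def pr(c,P): return np.round(cv2.projectPoints(np.array(P,float),np.array(c['rvec'],float),np.array(c['tvec'],float),np.array(c['camera_matrix'],float),None)[0][:,0]).astype(int)
W=np.array([.5326,-.3557,0])
corn=[W+ux*i*.019+uy*j*.006+[0,0,z] for z in(.090,.064) for i in(-1,1) for j in(-1,1)]
e=s['eef_pos'];tips=[e+[0,0,-.014]+ux*i*.011+uy*j*.002 for i in(-1,1) for j in(-1,1)]
out=[]
for n,c,b in(('w',c,(200,440,180,400)),('s',d,(110,230,350,450))):
    im=c['pixels'][:,:,::-1].copy()
    k=(360/(b[1]-b[0]));cr=cv2.resize(im[b[0]:b[1],b[2]:b[3]],None,fx=k,fy=k,interpolation=cv2.INTER_CUBIC)
    for P,col in((corn,(0,255,0)),(tips,(255,255,0))):
        for u,v in pr(c,P): cv2.circle(cr,(int((u-b[2])*k),int((v-b[0])*k)),3,col,-1)
    out.append(cr)
cv2.imwrite('pics/m2.png',np.hstack(out))
```

```text
(no output)
```

View pics/m2.png

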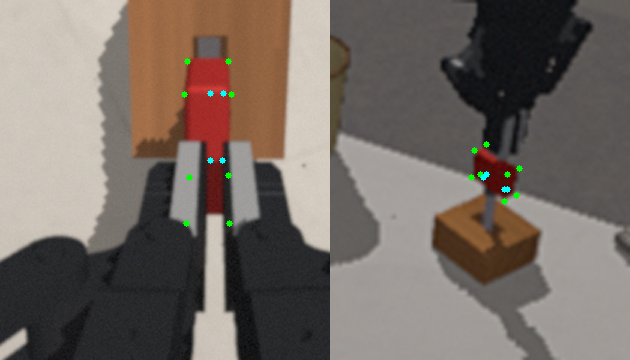

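Run:
```python
from h import *
e=sense()['eef_pos'];a=np.radians(-22.5);ux=np.array([np.cos(a),np.sin(a),0])
for n,px,off in(('scene',(405.7,160),0),('wrist',(324,294.7),.011),('wrist',(324,294.7),0)):
    c=snap(n);o,d=ray(c,(px[0]/640,px[1]/480));p=e+ux*off
    # point on ray closest to vertical line thru p
    k=np.dot((p-o)[:2],d[:2])/np.dot(d[:2],d[:2]);print(n,o+k*d,p)
```

```text
scene [ 0.53323123 -0.35694078  0.09670342] [ 0.53137452 -0.35763509  0.08194616]
wrist [ 0.54157002 -0.36176431  0.10066156] [ 0.54153719 -0.36184461  0.08194616]
wrist [ 0.53138844 -0.35760103  0.07799442] [ 0.53137452 -0.35763509  0.08194616]
```

The wing's model corners match the picture, but the fingertips really stand at about z 0.097, just above the wing. I'll open, go down 20 mm (still safe over the block even if the nominal tip offset holds) and close again.

```bash
python3 -m inch '[{"hand":40,"linear":[0.5,1,0],"turn":[0,0,0]},{"hand":40,"linear":[0,0,0],"turn":[0,0,0]},{"hand":40,"linear":[0,0,0],"turn":[0,0,0]},{"hand":40,"linear":[0,0,-5],"turn":[0,0,0]},{"hand":40,"linear":[0,0,-5],"turn":[0,0,0]},{"hand":40,"linear":[0,0,-5],"turn":[0,0,0]},{"hand":40,"linear":[0,0,-5],"turn":[0,0,0]},{"hand":40,"linear":[0,0,0],"turn":[0,0,0]}]' 50
python3 - <<'E'
import w
from h import *
c=snap('wrist');d=snap('scene')
cv2.imwrite('pics/m3.png',np.hstack([cv2.resize(c['pixels'],(480,360)),cv2.resize(d['pixels'][110:230,350:450],(300,360))])[:,:,::-1])
E
```

```text
t: 6.15
eef_pos: [0.5316, -0.3565, 0.0614]
eef_rot: [-0.0, 0.981, -0.195, -0.0]
contact_force: [0.6, -0.0, -0.9]
gripper_width: 0.0398
finger_force: 0.0
t 6.15 pos [ 0.5316 -0.3565  0.0614] yaw -22.52790403915098 z [-0.001  0.    -1.   ] F [ 0.6 -0.  -0.9] w 0.039793015073474845 ff 0.0 q7 -1.2879097780564266
```

View pics/m3.png

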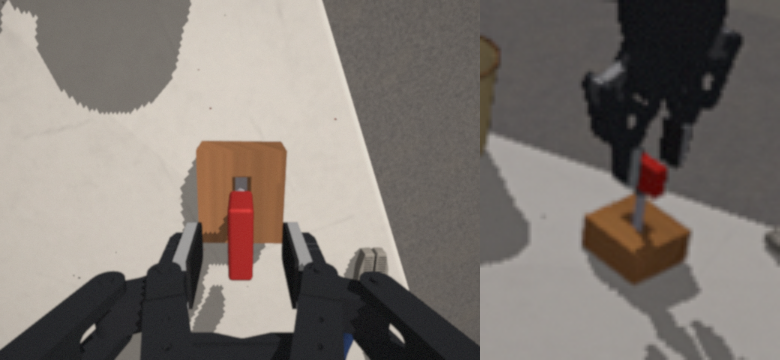

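The wing at (241,235) now sits between the open pads, which reach its mid height. I'll go 4 mm deeper and close.

```bash
python3 -m inch '[{"hand":40,"linear":[0.5,0,-4],"turn":[0,0,0]},{"hand":20,"linear":[0,0,0],"turn":[0,0,0]},{"hand":4,"linear":[0,0,0],"turn":[0,0,0]},{"hand":4,"linear":[0,0,0],"turn":[0,0,0]},{"hand":4,"linear":[0,0,0],"turn":[0,0,0]},{"hand":4,"linear":[0,0,0],"turn":[0,0,0]},{"hand":4,"linear":[0,0,0],"turn":[0,0,0]},{"hand":4,"linear":[0,0,0],"turn":[0,0,0]}]' 60
```

```text
t: 7.25
eef_pos: [0.5325, -0.3567, 0.0581]
eef_rot: [-0.0, 0.981, -0.195, 0.0]
contact_force: [-1.2, -1.1, 3.5]
gripper_width: 0.0108
finger_force: 61.2
```

Gripped at 61 N. I'll lift straight up 100 mm.

```bash
python3 -m inch '[{"hand":4,"linear":[0,0,4],"turn":[0,0,0]},{"hand":4,"linear":[0,0,8],"turn":[0,0,0]},{"hand":4,"linear":[0,0,14],"turn":[0,0,0]},{"hand":4,"linear":[0,0,18],"turn":[0,0,0]},{"hand":4,"linear":[0,0,20],"turn":[0,0,0]},{"hand":4,"linear":[0,0,20],"turn":[0,0,0]},{"hand":4,"linear":[0,0,16],"turn":[0,0,0]},{"hand":4,"linear":[0,0,0],"turn":[0,0,0]}]'
python3 - <<'E'
import w
from h import *
t=snap('top')
# slot/jig from top at several heights
for th in('socket','jig'):
    for m in mark_of('top',th)[:1]: print(th,np.array(m['xy'])*[640,480],m['p'],atz(ray(t,m['xy']),.05 if th=='socket' else 0))
print('slot by eye',atz(ray(t,(306.3/640,270.3/480)),.05))
d=snap('scene')
for m in mark_of('scene','socket')[:1]: print('sc',atz(ray(d,m['xy']),.05))
# plate yaw: corners by eye from crop1 (crop px/4 + offset)
P=[atz(ray(t,((255+u/4)/640,(195+v/4)/480)),.012) for u,v in((72,33),(371,45),(358,400),(55,388))]
print(np.round(P,4)); P=np.array(P)
for i,j in((3,0),(2,1),(1,0),(2,3)): v=P[j]-P[i];print(np.degrees(np.arctan2(v[1],v[0])),np.linalg.norm(v))
E
```

```text
t: 8.25
eef_pos: [0.5331, -0.3571, 0.1598]
eef_rot: [0.0, 0.981, -0.195, 0.001]
contact_force: [0.2, -0.7, -0.0]
gripper_width: 0.0106
finger_force: 60.9
t 8.25 pos [ 0.5331 -0.3571  0.1598] yaw -22.52741240665583 z [ 0.002 -0.001 -1.   ] F [ 0.2 -0.7 -0. ] w 0.010552415149644305 ff 60.8891487121582 q7 -1.313742019416909
socket [305.6   269.616] 0.72 [ 0.50119616 -0.00223764  0.05      ]
jig [306.88  245.616] 0.76 [ 5.58352207e-01 -9.15297668e-05  0.00000000e+00]
slot by eye [ 0.49979535 -0.00376419  0.05      ]
sc [ 0.50958438 -0.01280495  0.05      ]
[[ 0.6507  0.0785  0.012 ]
 [ 0.6479 -0.0892  0.012 ]
 [ 0.4509 -0.0863  0.012 ]
 [ 0.4527  0.079   0.012 ]]
-0.13873962161685874 0.19798298231832123
-0.8427061240528209 0.1969292797472636
89.03311751681858 0.16779662424828268
89.39120207333971 0.16536514489623885
```

```bash
python3 -m inch '[{"hand":4,"linear":[-2,18,2],"turn":[0,0,0.122]},{"hand":4,"linear":[-2,18,2],"turn":[0,0,0.122]},{"hand":4,"linear":[-2,18,2],"turn":[0,0,0.122]},{"hand":4,"linear":[-2,18,2],"turn":[0,0,0.122]},{"hand":4,"linear":[-2,18,2],"turn":[0,0,0.122]},{"hand":4,"linear":[-2,18,0],"turn":[0,0,0.122]},{"hand":4,"linear":[-2,18,0],"turn":[0,0,0.122]},{"hand":4,"linear":[-2,18,0],"turn":[0,0,0.122]}]'
python3 -m inch '[{"hand":4,"linear":[-2,18,0],"turn":[0,0,0.122]},{"hand":4,"linear":[-2,18,0],"turn":[0,0,0.122]},{"hand":4,"linear":[-2,18,0],"turn":[0,0,0.122]},{"hand":4,"linear":[-2,18,0],"turn":[0,0,0.122]},{"hand":4,"linear":[-2,18,0],"turn":[0,0,0.122]},{"hand":4,"linear":[-2,18,0],"turn":[0,0,0.122]},{"hand":4,"linear":[-2,18,0],"turn":[0,0,0.122]},{"hand":4,"linear":[-2,18,0],"turn":[0,0,0.121]}]'
python3 - <<'E'
import w
from h import *
c=snap('wrist','w2.png')
for th in('socket','plunger_rest','jig','wing'):
    for m in mark_of('wrist',th)[:2]: print(th,np.array(m['xy'])*[640,480],m['p'],[np.round(atz(ray(c,m['xy']),z),4) for z in(.041,.05)])
E
```

```text
t: 9.5
eef_pos: [0.516, -0.2121, 0.1674]
eef_rot: [-0.0, 0.957, 0.289, -0.0]
contact_force: [0.2, 0.4, -0.7]
gripper_width: 0.0104
finger_force: 60.9
t: 10.5
eef_pos: [0.5001, -0.0682, 0.1675]
eef_rot: [-0.0, 0.71, 0.704, -0.0]
contact_force: [0.1, -0.7, -1.0]
gripper_width: 0.0102
finger_force: 60.9
t 10.5 pos [ 0.5001 -0.0682  0.1675] yaw 89.47407121928252 z [-0.001  0.    -1.   ] F [ 0.1 -0.7 -1. ] w 0.010217577867477646 ff 60.8761990070343 q7 -0.26935097601035635
socket [332.416 128.688] 0.91 [array([ 0.5074, -0.0069,  0.041 ]), array([ 0.5072, -0.0063,  0.05  ])]
socket [392.384 123.12 ] 0.26 [array([ 0.5469, -0.0037,  0.041 ]), array([ 0.5454, -0.0033,  0.05  ])]
jig [390.08  123.984] 0.93 [array([ 0.5454, -0.0042,  0.041 ]), array([ 0.544 , -0.0038,  0.05  ])]
wing [329.792 128.016] 0.7 [array([ 0.5057, -0.0064,  0.041 ]), array([ 0.5056, -0.0059,  0.05  ])]
wing [321.472 315.984] 0.56 [array([ 0.4988, -0.145 ,  0.041 ]), array([ 0.4988, -0.1401,  0.05  ])]
```

View pics/w2.png

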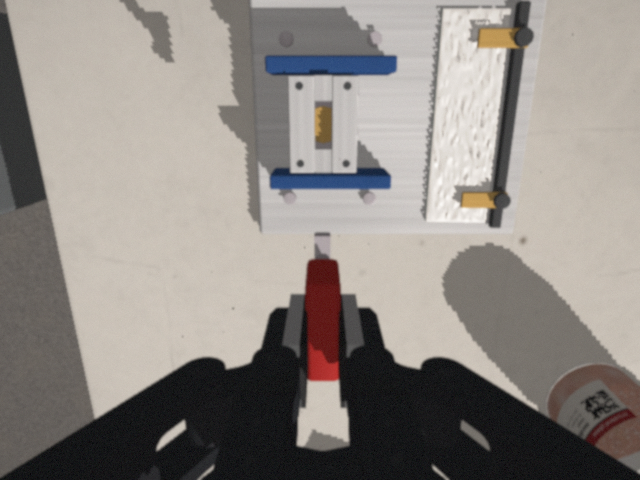

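The wrist view shows the real slot (dark, with brass inside) at about cols 315–332, rows 102–148, centre (323.5,125). The post's foot shows at (322,243), with the wing square in the jaws. I'll refine the slot position by pixel segmentation.

Run:
```python
from h import *
c=snap('wrist');g=cv2.cvtColor(c['pixels'],cv2.COLOR_RGB2GRAY)
for r in(112,125,138): print(r,list(g[r,284:366]))
print('col',list(g[92:160,324]))
for px in((323.5,125),(315,125),(332,125),(323.5,102),(323.5,148),(289,125),(357,125)): print(px,[np.round(atz(ray(c,(px[0]/640,px[1]/480)),z)[:2],4) for z in(.047,.05,.053)])
for px in((314,243),(330,243),(322,243)): print('foot',atz(ray(c,(px[0]/640,px[1]/480)),.1285))
for r in(236,243,250): print(r,list(g[r,308:338]))
# plate edge directions
p=c['pixels'].astype(int);m=(p[:,:,2]>p[:,:,0]+50)&(p[:,:,2]>90)
for a,b in((50,80),(165,192)):
    mm=np.zeros_like(m);mm[a:b,260:400]=m[a:b,260:400];ys,xs=np.nonzero(mm);f=cv2.fitLine(np.c_[xs,ys].astype(np.float32),2,0,.01,.01).ravel()
    P=[atz(ray(c,((f[2]+k*f[0])/640,(f[3]+k*f[1])/480)),.046) for k in(-50,50)];v=P[1]-P[0];print(P,np.degrees(np.arctan2(v[1],v[0])))
```

```text
112 [np.uint8(118), np.uint8(116), np.uint8(116), np.uint8(134), np.uint8(167), np.uint8(186), np.uint8(190), np.uint8(193), np.uint8(192), np.uint8(190), np.uint8(186), np.uint8(185), np.uint8(189), np.uint8(190), np.uint8(194), np.uint8(197), np.uint8(195), np.uint8(195), np.uint8(191), np.uint8(191), np.uint8(191), np.uint8(189), np.uint8(190), np.uint8(194), np.uint8(192), np.uint8(192), np.uint8(196), np.uint8(201), np.uint8(194), np.uint8(169), np.uint8(155), np.uint8(148), np.uint8(142), np.uint8(132), np.uint8(124), np.uint8(114), np.uint8(100), np.uint8(97), np.uint8(91), np.uint8(95), np.uint8(94), np.uint8(94), np.uint8(94), np.uint8(93), np.uint8(97), np.uint8(99), np.uint8(121), np.uint8(151), np.uint8(177), np.uint8(189), np.uint8(193), np.uint8(192), np.uint8(191), np.uint8(189), np.uint8(189), np.uint8(187), np.uint8(189), np.uint8(195), np.uint8(197), np.uint8(196), np.uint8(193), np.uint8(197), np.uint8(190), np.uint8(193), np.uint8(193), np.uint8(192), np.uint8(191), np.uint8(192), np.uint8(192), np.uint8(193), np.uint8(194), np.uint8(195), np.uint8(196), np.uint8(
[... 5229 characters left out ...]
3), np.uint8(194)]
250 [np.uint8(193), np.uint8(194), np.uint8(195), np.uint8(191), np.uint8(191), np.uint8(180), np.uint8(151), np.uint8(119), np.uint8(103), np.uint8(98), np.uint8(100), np.uint8(101), np.uint8(120), np.uint8(144), np.uint8(161), np.uint8(167), np.uint8(168), np.uint8(168), np.uint8(168), np.uint8(167), np.uint8(168), np.uint8(171), np.uint8(183), np.uint8(190), np.uint8(195), np.uint8(194), np.uint8(194), np.uint8(195), np.uint8(195), np.uint8(195)]
[array([0.47568761, 0.03280686, 0.046     ]), array([0.53765016, 0.03174142, 0.046     ])] -0.9850963852691282
[array([ 0.47183868, -0.04085628,  0.046     ]), array([ 0.53913823, -0.04150674,  0.046     ])] -0.5537522240417688
```

The slot centre is about (0.5015,−0.0042) and the foot sits about 0.6 mm +x of the TCP. The target TCP is (0.501,−0.0035). I'll move above it, then descend to foot height of about 0.06.

```bash
python3 -m inch '[{"hand":4,"linear":[0.8,20,0],"turn":[0,0,-0.004]},{"hand":4,"linear":[0,25,0],"turn":[0,0,0]},{"hand":4,"linear":[0,17,0],"turn":[0,0,0]},{"hand":4,"linear":[0,2.5,-10],"turn":[0,0,0]},{"hand":4,"linear":[0,0,-20],"turn":[0,0,0]},{"hand":4,"linear":[0,0,-20],"turn":[0,0,0]},{"hand":4,"linear":[0,0,-10],"turn":[0,0,0]},{"hand":4,"linear":[0,0,0],"turn":[0,0,0]}]'
python3 - <<'E'
import w
from h import *
c=snap('wrist');d=snap('scene')
cv2.imwrite('pics/w3.png',np.hstack([cv2.resize(c['pixels'][100:400,200:450],(400,480)),cv2.resize(d['pixels'][220:340,300:395],(380,480))])[:,:,::-1])
E
```

```text
t: 11.8
eef_pos: [0.5007, -0.0047, 0.1072]
eef_rot: [-0.0, 0.713, 0.701, -0.001]
contact_force: [-1.2, -0.3, -1.1]
gripper_width: 0.0103
finger_force: 60.9
t 11.8 pos [ 0.5007 -0.0047  0.1072] yaw 88.99454856090567 z [-0.002 -0.    -1.   ] F [-1.2 -0.3 -1.1] w 0.010313647445219664 ff 60.87946057319641 q7 -0.47325163137887843
```

View pics/w3.png

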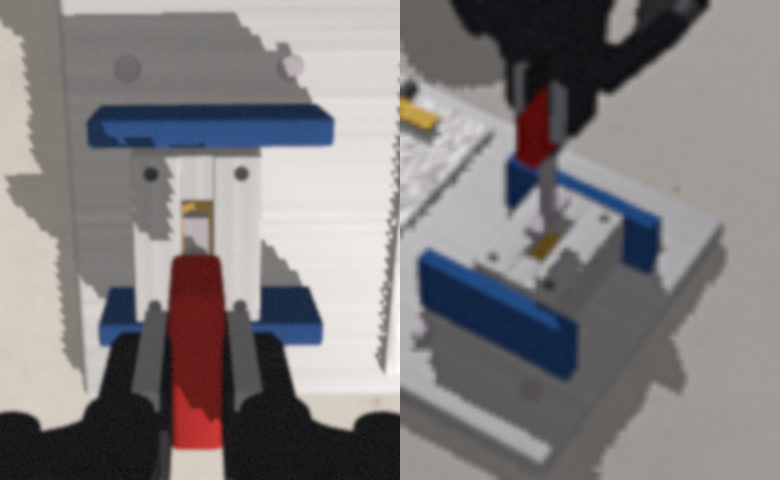

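The foot, at crop (195,235), sits over the slot at cols 180–215, perhaps 0.5 mm toward −x. I'll nudge it +x and begin the light touch.

```bash
python3 -m inch '[{"hand":4,"linear":[0.5,0.4,0],"turn":[0,0,0]},{"hand":4,"linear":[0,0,-2],"turn":[0,0,0]},{"hand":4,"linear":[0,0,-2],"turn":[0,0,0]},{"hand":4,"linear":[0,0,-1.5],"turn":[0,0,0]},{"hand":4,"linear":[0,0,-1],"turn":[0,0,0]},{"hand":4,"linear":[0,0,-1],"turn":[0,0,0]},{"hand":4,"linear":[0,0,-1],"turn":[0,0,0]},{"hand":4,"linear":[0,0,0],"turn":[0,0,0]}]'
python3 -m inch '[{"hand":4,"linear":[0,0,-0.8],"turn":[0,0,0]},{"hand":4,"linear":[0,0,-0.8],"turn":[0,0,0]},{"hand":4,"linear":[0,0,-0.7],"turn":[0,0,0]},{"hand":4,"linear":[0,0,-0.7],"turn":[0,0,0]},{"hand":4,"linear":[0,0,0],"turn":[0,0,0]},{"hand":4,"linear":[0,0,0],"turn":[0,0,0]},{"hand":4,"linear":[0,0,0],"turn":[0,0,0]},{"hand":4,"linear":[0,0,0],"turn":[0,0,0]}]'
```

```text
t: 12.9
eef_pos: [0.5017, -0.0038, 0.0994]
eef_rot: [-0.0, 0.713, 0.701, -0.0]
contact_force: [-0.7, 0.7, -0.2]
gripper_width: 0.0107
finger_force: 60.9
t: 13.9
eef_pos: [0.5017, -0.0038, 0.0965]
eef_rot: [0.0, 0.713, 0.701, -0.0]
contact_force: [0.5, -0.3, -0.6]
gripper_width: 0.0108
finger_force: 60.9
```

Foot bottom is now about 0.050 with no contact. I'll go on in small steps.

```bash
python3 -m inch '[{"hand":4,"linear":[0,0,-0.8],"turn":[0,0,0]},{"hand":4,"linear":[0,0,-0.8],"turn":[0,0,0]},{"hand":4,"linear":[0,0,-0.7],"turn":[0,0,0]},{"hand":4,"linear":[0,0,-0.7],"turn":[0,0,0]},{"hand":4,"linear":[0,0,0],"turn":[0,0,0]},{"hand":4,"linear":[0,0,0],"turn":[0,0,0]},{"hand":4,"linear":[0,0,0],"turn":[0,0,0]},{"hand":4,"linear":[0,0,0],"turn":[0,0,0]}]'
python3 -m inch '[{"hand":4,"linear":[0,0,-0.8],"turn":[0,0,0]},{"hand":4,"linear":[0,0,-0.8],"turn":[0,0,0]},{"hand":4,"linear":[0,0,-0.7],"turn":[0,0,0]},{"hand":4,"linear":[0,0,-0.7],"turn":[0,0,0]},{"hand":4,"linear":[0,0,0],"turn":[0,0,0]},{"hand":4,"linear":[0,0,0],"turn":[0,0,0]},{"hand":4,"linear":[0,0,0],"turn":[0,0,0]},{"hand":4,"linear":[0,0,0],"turn":[0,0,0]}]'
```

```text
t: 14.9
eef_pos: [0.5017, -0.004, 0.0935]
eef_rot: [0.0, 0.713, 0.701, -0.0]
contact_force: [0.6, -1.5, -0.6]
gripper_width: 0.0107
finger_force: 60.9
t: 15.9
eef_pos: [0.5016, -0.0039, 0.0904]
eef_rot: [0.0, 0.713, 0.701, -0.0]
contact_force: [0.3, -3.5, -0.5]
gripper_width: 0.0106
finger_force: 61.0
```

A side force of −3.5 N in y suggests the foot is rubbing the slot's +y end, so I'll ease it to −y and continue.

```bash
python3 -m inch '[{"hand":4,"linear":[0,-0.8,0],"turn":[0,0,0]},{"hand":4,"linear":[0,0,-0.8],"turn":[0,0,0]},{"hand":4,"linear":[0,0,-0.8],"turn":[0,0,0]},{"hand":4,"linear":[0,0,-0.7],"turn":[0,0,0]},{"hand":4,"linear":[0,0,-0.7],"turn":[0,0,0]},{"hand":4,"linear":[0,0,0],"turn":[0,0,0]},{"hand":4,"linear":[0,0,0],"turn":[0,0,0]},{"hand":4,"linear":[0,0,0],"turn":[0,0,0]}]'
python3 -m inch '[{"hand":4,"linear":[0,0,-0.8],"turn":[0,0,0]},{"hand":4,"linear":[0,0,-0.8],"turn":[0,0,0]},{"hand":4,"linear":[0,0,-0.7],"turn":[0,0,0]},{"hand":4,"linear":[0,0,-0.7],"turn":[0,0,0]},{"hand":4,"linear":[0,0,0],"turn":[0,0,0]},{"hand":4,"linear":[0,0,0],"turn":[0,0,0]},{"hand":4,"linear":[0,0,0],"turn":[0,0,0]},{"hand":4,"linear":[0,0,0],"turn":[0,0,0]}]'
```

```text
t: 16.9
eef_pos: [0.5017, -0.0044, 0.0874]
eef_rot: [-0.0, 0.713, 0.701, 0.0]
contact_force: [-0.0, -0.6, -0.5]
gripper_width: 0.0104
finger_force: 60.9
t: 17.9
eef_pos: [0.5017, -0.0045, 0.0845]
eef_rot: [0.0, 0.713, 0.701, 0.0]
contact_force: [-0.1, -0.9, 3.6]
gripper_width: 0.0105
finger_force: 61.5
```

The plunger is touched at foot height of about 0.0385 (3.6 N). I'll press on.

```bash
python3 -m inch '[{"hand":4,"linear":[0,0,-1],"turn":[0,0,0]},{"hand":4,"linear":[0,0,0],"turn":[0,0,0]},{"hand":4,"linear":[0,0,0],"turn":[0,0,0]},{"hand":4,"linear":[0,0,0],"turn":[0,0,0]},{"hand":4,"linear":[0,0,0],"turn":[0,0,0]},{"hand":4,"linear":[0,0,0],"turn":[0,0,0]},{"hand":4,"linear":[0,0,0],"turn":[0,0,0]},{"hand":4,"linear":[0,0,0],"turn":[0,0,0]}]'
python3 -m inch '[{"hand":4,"linear":[0,0,-1],"turn":[0,0,0]},{"hand":4,"linear":[0,0,-1],"turn":[0,0,0]},{"hand":4,"linear":[0,0,-1],"turn":[0,0,0]},{"hand":4,"linear":[0,0,0],"turn":[0,0,0]},{"hand":4,"linear":[0,0,0],"turn":[0,0,0]},{"hand":4,"linear":[0,0,0],"turn":[0,0,0]},{"hand":4,"linear":[0,0,0],"turn":[0,0,0]},{"hand":4,"linear":[0,0,0],"turn":[0,0,0]}]'
```

```text
t: 18.9
eef_pos: [0.5018, -0.0046, 0.0835]
eef_rot: [0.0, 0.713, 0.701, 0.0]
contact_force: [-0.4, -0.4, 4.3]
gripper_width: 0.0106
finger_force: 61.6
t: 19.9
eef_pos: [0.5018, -0.0045, 0.0805]
eef_rot: [0.0, 0.713, 0.701, 0.0]
contact_force: [-1.0, 0.4, 5.7]
gripper_width: 0.0105
finger_force: 61.7
```

```bash
python3 -m inch '[{"hand":4,"linear":[0,0,-1],"turn":[0,0,0]},{"hand":4,"linear":[0,0,-1],"turn":[0,0,0]},{"hand":4,"linear":[0,0,-1],"turn":[0,0,0]},{"hand":4,"linear":[0,0,-1],"turn":[0,0,0]},{"hand":4,"linear":[0,0,0],"turn":[0,0,0]},{"hand":4,"linear":[0,0,0],"turn":[0,0,0]},{"hand":4,"linear":[0,0,0],"turn":[0,0,0]},{"hand":4,"linear":[0,0,0],"turn":[0,0,0]}]'; python3 -c 'import w'
```

```text
t: 20.9
eef_pos: [0.5018, -0.0046, 0.0766]
eef_rot: [0.0, 0.713, 0.701, 0.0]
contact_force: [-1.1, 0.5, 7.1]
gripper_width: 0.0103
finger_force: 62.1
t 20.9 pos [ 0.5018 -0.0046  0.0766] yaw 89.02485679243351 z [ 0. -0. -1.] F [-1.1  0.5  7.1] w 0.010337653013528191 ff 62.06535458564758 q7 -0.5072595019283206
```

```bash
python3 -m inch '[{"hand":4,"linear":[0,0,-0.6],"turn":[0,0,0]},{"hand":4,"linear":[0,0,0],"turn":[0,0,0.05]},{"hand":4,"linear":[0,0,0],"turn":[0,0,0.05]},{"hand":4,"linear":[0,0,0],"turn":[0,0,0.05]},{"hand":4,"linear":[0,0,0],"turn":[0,0,0.05]},{"hand":4,"linear":[0,0,0],"turn":[0,0,0.05]},{"hand":4,"linear":[0,0,0],"turn":[0,0,0.05]},{"hand":4,"linear":[0,0,0],"turn":[0,0,0]}]'; python3 -c '
import w;from h import *;print(sense()["ft_torque"])'
```

```text
t: 21.9
eef_pos: [0.5021, -0.0045, 0.0761]
eef_rot: [0.0, 0.6, 0.8, 0.0]
contact_force: [-0.2, 1.0, 8.1]
gripper_width: 0.0106
finger_force: 62.1
t 21.9 pos [ 0.5021 -0.0045  0.0761] yaw 106.25400352023533 z [ 0.001  0.    -1.   ] F [-0.2  1.   8.1] w 0.010594684637053809 ff 62.07044005393982 q7 -0.30728731601588744
[ 0.11518519  0.04881257 -0.03338374]
```

It turns freely, so I'll finish the quarter turn.

```bash
python3 -m inch '[{"hand":4,"linear":[0,0,0],"turn":[0,0,0.091]},{"hand":4,"linear":[0,0,0],"turn":[0,0,0.091]},{"hand":4,"linear":[0,0,0],"turn":[0,0,0.091]},{"hand":4,"linear":[0,0,0],"turn":[0,0,0.091]},{"hand":4,"linear":[0,0,0],"turn":[0,0,0.091]},{"hand":4,"linear":[0,0,0],"turn":[0,0,0.091]},{"hand":4,"linear":[0,0,0],"turn":[0,0,0.091]},{"hand":4,"linear":[0,0,0],"turn":[0,0,0]}]'
python3 -m inch '[{"hand":4,"linear":[0,0,0],"turn":[0,0,0.091]},{"hand":4,"linear":[0,0,0],"turn":[0,0,0.091]},{"hand":4,"linear":[0,0,0],"turn":[0,0,0.091]},{"hand":4,"linear":[0,0,0],"turn":[0,0,0.091]},{"hand":4,"linear":[0,0,0],"turn":[0,0,0.091]},{"hand":4,"linear":[0,0,0],"turn":[0,0,0.091]},{"hand":4,"linear":[0,0,0],"turn":[0,0,0.091]},{"hand":4,"linear":[0,0,0],"turn":[0,0,0]}]'; python3 -c '
import w;from h import *;print(sense()["ft_torque"])'
```

```text
t: 22.9
eef_pos: [0.5021, -0.0044, 0.0761]
eef_rot: [0.0, 0.319, 0.948, 0.0]
contact_force: [0.4, -0.1, 8.4]
gripper_width: 0.0108
finger_force: 62.1
t: 23.9
eef_pos: [0.5021, -0.0043, 0.076]
eef_rot: [0.0, 0.006, 1.0, 0.0]
contact_force: [-0.1, 0.4, 8.0]
gripper_width: 0.0107
finger_force: 62.1
t 23.9 pos [ 0.5021 -0.0043  0.076 ] yaw 179.2863638558786 z [ 0.001  0.001 -1.   ] F [-0.1  0.4  8. ] w 0.010732955449674926 ff 62.07116961479187 q7 0.6295696951588826
[ 0.08789308 -0.00823661  0.01155218]
```

At a quarter turn, with no side load. I'll rise gently 4.5 mm toward the notch while still holding.

```bash
python3 -m inch '[{"hand":4,"linear":[0,0,1],"turn":[0,0,0]},{"hand":4,"linear":[0,0,1],"turn":[0,0,0]},{"hand":4,"linear":[0,0,1],"turn":[0,0,0]},{"hand":4,"linear":[0,0,1],"turn":[0,0,0]},{"hand":4,"linear":[0,0,0.4],"turn":[0,0,0]},{"hand":4,"linear":[0,0,0],"turn":[0,0,0]},{"hand":4,"linear":[0,0,0],"turn":[0,0,0]},{"hand":4,"linear":[0,0,0],"turn":[0,0,0]}]'
```

```text
t: 24.9
eef_pos: [0.502, -0.0043, 0.0803]
eef_rot: [0.0, 0.007, 1.0, 0.0]
contact_force: [0.5, 0.2, 5.1]
gripper_width: 0.0107
finger_force: 61.8
```

```bash
python3 -m inch '[{"hand":14,"linear":[0,0,0],"turn":[0,0,0]},{"hand":20,"linear":[0,0,0],"turn":[0,0,0]},{"hand":40,"linear":[0,0,0],"turn":[0,0,0]},{"hand":40,"linear":[0,0,0],"turn":[0,0,0]},{"hand":40,"linear":[0,0,0],"turn":[0,0,0]},{"hand":40,"linear":[0,0,0],"turn":[0,0,0]},{"hand":40,"linear":[0,0,0],"turn":[0,0,0]},{"hand":40,"linear":[0,0,0],"turn":[0,0,0]}]'
python3 -m inch '[{"hand":40,"linear":[0,0,5],"turn":[0,0,0]},{"hand":40,"linear":[0,0,10],"turn":[0,0,0]},{"hand":40,"linear":[0,0,15],"turn":[0,0,0]},{"hand":40,"linear":[0,0,20],"turn":[0,0,0]},{"hand":40,"linear":[0,0,25],"turn":[0,0,0]},{"hand":40,"linear":[0,0,25],"turn":[0,0,0]},{"hand":40,"linear":[0,0,10],"turn":[0,0,0]},{"hand":40,"linear":[0,0,0],"turn":[0,0,0]}]'
python3 - <<'E'
import w
from h import *
c=snap('wrist');d=snap('scene');t=snap('top')
cv2.imwrite('pics/f.png',np.hstack([cv2.resize(c['pixels'][40:400,140:500],(400,400)),cv2.resize(d['pixels'][210:340,280:410],(400,400))])[:,:,::-1])
p=d['pixels'].astype(int)
rs=[]
for n,c in(('wrist',c),('scene',d)):
    p=c['pixels'].astype(int);m=((p[:,:,0]>100)&(p[:,:,1]<60)&(p[:,:,2]<60)).astype(np.uint8)
    if n=='scene': m[:210]=0;m[340:]=0;m[:,:280]=0;m[:,410:]=0
    ys,xs=np.nonzero(m);print(n,len(xs),cv2.minAreaRect(np.c_[xs,ys].astype(np.float32)));
    for k in mark_of(n,'wing')[:1]: print(k); rs.append(ray(c,k['xy']))
if len(rs)>1: print(tri(rs))
E
```

```text
t: 25.9
eef_pos: [0.5017, -0.0046, 0.0803]
eef_rot: [0.0, 0.007, 1.0, -0.0]
contact_force: [0.3, 0.2, 0.0]
gripper_width: 0.0402
finger_force: 0.0
t: 26.9
eef_pos: [0.5019, -0.0048, 0.1909]
eef_rot: [0.001, 0.007, 1.0, -0.0]
contact_force: [0.3, -0.8, -0.1]
gripper_width: 0.0399
finger_force: 0.0
t 26.9 pos [ 0.5019 -0.0048  0.1909] yaw 179.1802024409144 z [ 0.001 -0.    -1.   ] F [ 0.3 -0.8 -0.1] w 0.039904095520872096 ff 0.0 q7 0.8563588707875014
wrist 1016 ((323.5, 231.0), (66.0, 19.0), 90.0)
{'xy': [0.5039, 0.4781], 'p': 0.82}
scene 77 ((337.88165283203125, 255.28402709960938), (18.923078536987305, 4.153846263885498), 22.61986541748047)
{'xy': [0.5267, 0.5327], 'p': 0.68}
(array([ 0.49870674, -0.0041843 ,  0.1101164 ]), [np.float64(0.0012786937959156273), np.float64(0.001278693795915673)])
```

View pics/f.png

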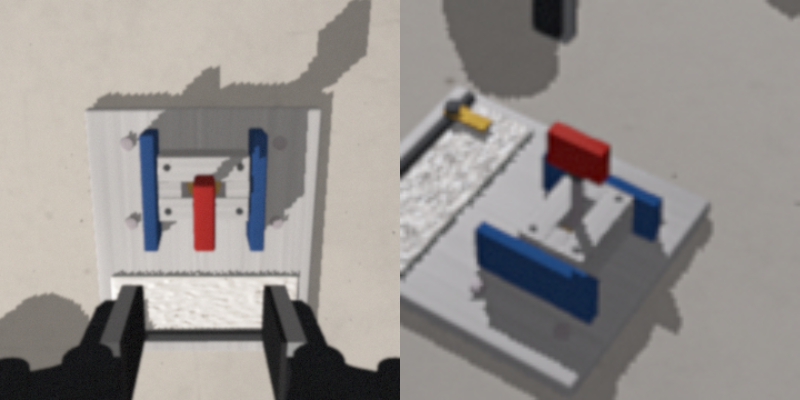

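The final view shows the post upright and crosswise, with the red wing along the jig's x at crop (204,213) and the slot showing on both sides of the shank. The gripper is well clear, and nothing else has moved.

```bash
python3 -c '
from bench import *
print(hand_in())'
```

```text
the job is handed in; nothing more can be done
None
```

The stop post stands upright in the carriage slot with its foot turned crosswise and has been let go; I handed the job in at about 27 s, with about 8 N read against the plunger, and the hand-in gave no verdict back.

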